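# Find the tin that rattles and hand it across

### The job

One of the three closed pencil tins has the loose ball knob of an easel crank in it, the other two are packed fast. Lift them one by one and shake each end to end until one rattles, setting each silent one back down gently, flat on its own spot; finish with the rattling tin held still and level above the cutting mat at the far side of the table, a good hand's breadth up, for a colleague to take: stop there still holding it. Leave the other things on the table where they are.

Things in the scene. Friction and masses are not known exactly. Their poses are not given: they have to be found in the camera images.
- tin_left_center (a point): Centre of the closed tin on the robot's left (largest y): a plain tinplate box with a hinged lid, 180 long (its x) x 56 wide (its y) x 46 mm high (z up), shut fast; all three look alike. The point is half-way up, 23 mm above its underside, axes as the tin's. It stands flat on the table, its length within 26 degrees of the world x axis.
- tin_left: The same left tin; origin at the centre of its underside, x along its length, z up through the lid. The tins are filled unequally and weigh 170 to 730 g, so weight is no guide. In two tins the contents are packed fast; in one, any of the three, lies a loose brass ball knob, 30 mm across, 120 g.
- tin_left_inside: Inner walls of the left tin, fixed to it: origin and axes as tin_left, so this pose tells nothing more; 170 x 46 x 36 mm inside. If the ball knob is in this tin it starts mid-length, can roll 70 mm to either end, stays put while the tin is level and moved gently, rolls to the low end when tipped endways past about 0.2 rad, and knocks the ends when shaken briskly.
- tin_middle_center (a point): Centre of the closed tin between the other two: a plain tinplate box with a hinged lid, 180 long (its x) x 56 wide (its y) x 46 mm high (z up), shut fast; all three look alike. The point is half-way up, 23 mm above its underside, axes as the tin's. It stands flat on the table, its length within 26 degrees of the world x axis.
- tin_middle: The same middle tin; origin at the centre of its underside, x along its length, z up through the lid. The tins are filled unequally and weigh 170 to 730 g, so weight is no guide. In two tins the contents are packed fast; in one, any of the three, lies a loose brass ball knob, 30 mm across, 120 g.
- tin_middle_inside: Inner walls of the middle tin, fixed to it: origin and axes as tin_middle, so this pose tells nothing more; 170 x 46 x 36 mm inside. If the ball knob is in this tin it starts mid-length, can roll 70 mm to either end, stays put while the tin is level and moved gently, rolls to the low end when tipped endways past about 0.2 rad, and knocks the ends when shaken briskly.
- tin_right_center (a point): Centre of the closed tin on the robot's right (smallest y): a plain tinplate box with a hinged lid, 180 long (its x) x 56 wide (its y) x 46 mm high (z up), shut fast; all three look alike. The point is half-way up, 23 mm above its underside, axes as the tin's. It stands flat on the table, its length within 26 degrees of the world x axis.
- tin_right: The same right tin; origin at the centre of its underside, x along its length, z up through the lid. The tins are filled unequally and weigh 170 to 730 g, so weight is no guide. In two tins the contents are packed fast; in one, any of the three, lies a loose brass ball knob, 30 mm across, 120 g.
- tin_right_inside: Inner walls of the right tin, fixed to it: origin and axes as tin_right, so this pose tells nothing more; 170 x 46 x 36 mm inside. If the ball knob is in this tin it starts mid-length, can roll 70 mm to either end, stays put while the tin is level and moved gently, rolls to the low end when tipped endways past about 0.2 rad, and knocks the ends when shaken briskly.
- cutting_mat_top (a point): Centre of the upper face of the cutting mat at the far side of the table, where things are handed across: a flat ruled rectangle 130 (x) x 210 (y) x 3 mm thick, fixed to the table; this point is 3 mm above the table, z up, x away from the robot.
- eraser: Bystander: eraser in a card sleeve, 50 x 22 x 13 mm, lying between the left and middle tins along x; origin at its underside's centre.
- pencil: Bystander: flat pencil 185 x 13 x 8 mm, lying along x between the middle and right tins; origin at its underside's centre.
- tape_roll: Bystander: roll of paper tape, 90 mm across, 24 high, lying flat beyond the left tin; origin at its underside's centre.
- pigment_jar: Bystander: glass jar with a metal lid, 68 mm across, 85 high, beyond the right tin; origin at its underside's centre.
- ink_bottle: Bystander: small ink bottle, 42 mm across, 55 high, to the left of the tins; origin at its underside's centre.
- sharpener: Bystander: metal pencil sharpener 26 x 16 x 13 mm, to the right of the tins; origin at its underside's centre.

How it is judged:
By the outcome, as a careful person would: the job done as asked, in the order asked, and still so for the second after the job is handed in, while the arm keeps its last pose, push and grip.
It also fails if it takes over 72 s, if anything falls off the work surface, if the arm or the gripper's body presses on something with over 40 N, if the wrist force passes 120 N, or if a joint passes its speed limit or range.

### The arm

A 6-joint arm with a two-finger parallel gripper is mounted at the origin on the work surface. World frame = base frame: x ahead of the robot, y to its left, z up, the work surface at z = 0. Lengths are in mm, angles in rad, forces in N, time in s.
With the tool pointing down it reaches from about 350 to 875 mm from the base axis. Payload 4.2 kg.
Tool frame: the origin (TCP) lies at the very end of the fingers, on their centre line; the grasp point (between the pads) lies 19 mm behind it; z points along the fingers, y is the line along which they close (so a half turn about z gives the same grasp; the last joint's range is limited). The gripper opens to 85 mm and grips with 20 to 120 N. Pads are 22 mm wide; open, the fingers measure 114 mm over their backs; the gripper's body (76 mm by 85 mm) begins 54 mm behind the grasp point. The pads swing forward as they close: fully open they stand 13 mm farther back than shut.
Start: joints at [-0.869, 0.385, 0.008, 0, -1.194, -0.259], TCP at [267.806, -564.694, 231.312] pointing down, gripper open.
Joint ranges: [-3.14, 3.14], [-1.21, 2.06], [-1.07, 1.41], [-3.16, 2.05], [-2.99, -0.16], [-3.1, 3.1]. Speed limits (rad/s): [2.79, 2.79, 3.14, 3.14, 3.14, 3.14].

### API

Orientations are given as a unit quaternion [x, y, z, w].
In Python, from bench import read_state, get_image, camera_model, job_done gives the robot as it stands.
- The arm moves only by the shell command python3 -m handwheel 'ROWS'. ROWS is JSON, a list of rows, each a list of 7 numbers: the shift along the tool's x, y, z in m, then the turn, a rotation vector about the tool's x, y, z in rad, then the gripper's target within -1 to 1 (fully open at 1, half-way at 0, shut at -1). In form: [[dx, dy, dz, wx, wy, wz, jaw], ...]. A call has 1 to 10 rows; each row is the pose to reach, as a shift and turn from the pose commanded when the call began, along the tool's axes at that moment; what a row does not reach only later rows make up. A row lasts 1/8 s, in which the tool goes at most 62.5 mm and 10.7 degrees, less where a joint would pass 70% of its speed; a pose out of reach is approached as far as the arm can. A call with a gripper value outside its range is refused whole. The fingers move at their own pace and stop on an object; the grip force is fixed at half the most. Time passes only in rows, so rows that repeat a pose let the fingers close. It gives the time, the measured TCP pose, the force, the opening and the grip force at its end, in the units of the state.
- read_state(): the state, without advancing time (a new reading comes with each control period).
- get_image(name): name is "side" or "top"; returns (picture, depth): 480x640x3 uint8, blue, green, red; 480x640 float32, mm along the optical axis (not along the pixel's ray), 0 where there is no reading.
- camera_model(name): a dict with "K" (3x3 intrinsics, pixels), "dist" ([k1, k2, p1, p2, k3] as OpenCV has them; the pictures are not rectified), "rvec" (rotation vector, rad) and "tvec" (3), from world to camera coordinates, as OpenCV has them. Camera axes: x right, y down, z forward; pixel columns grow to the right and rows downward; lengths in mm; the calibration is good to about 2 mm. A picture is of the moment at which its call begins. camera_model takes no time and is no camera call.
- job_done(): hands the job in; it is judged then, once.
The state is a dict: "clock": time; "joints": joint angles; "joint_vel": joint speeds; "joint_efforts": joint torques, N m; "position": TCP position; "ee_rot": TCP orientation; "contact_force": force on the tool from outside, world axes, zero at the start; "wrist_torque": the same for the moment, N m; "gripper_width": finger opening in mm; "grasp_force": force on a finger pad.
Only numpy, scipy, OpenCV 4.12 (cv2) and the standard library are available. Lean on these libraries where they do the work, as an engineer would, in place of code of your own. Each camera call takes 0.05 s, during which the arm holds its last target. There are 200 camera calls.

## Working session

There is one attempt and no reset: what is moved stays moved. The work goes in short steps, Python scripts to look and compute and a shell command to move; the robot and the scene stay as the last step left them, time stands still between calls to the robot, and variables do not carry over. Pictures are saved under pics/ and viewed, at most 10 in all, crops included, and the job is handed in when it is done.

```bash
mkdir -p pics; ls
python3 - <<'E'
from bench import *
import cv2,numpy as np
s=read_state();print(s)
for n in("top","side"):
    p,d=get_image(n);cv2.imwrite(f"pics/{n}0.png",p);np.save(f"/tmp/{n}_d.npy",d);m=camera_model(n);print(n,m)
    R=cv2.Rodrigues(np.array(m['rvec'],float))[0];print(-R.T@np.array(m['tvec']).ravel())
E
```

```text
pics
{'clock': 0.0, 'joints': array([-8.69377814e-01,  3.85562543e-01,  6.58843334e-03, -4.89408609e-04,
       -1.19403284e+00, -2.58621516e-01]), 'joint_vel': array([-0.00089024, -0.0004122 , -0.00135052, -0.0006997 ,  0.0009447 ,
        0.0001346 ]), 'joint_efforts': array([ 2.09646664e-04, -3.92289054e+01,  1.88397521e+01,  4.18601140e+00,
       -4.64769983e-03, -1.83976636e-05]), 'position': array([ 267.55271302, -564.16284875,  230.20478694]), 'ee_rot': array([-2.19505982e-01,  9.75610501e-01,  1.08542815e-03, -3.08692953e-04]), 'contact_force': array([0.0084024 , 0.11659708, 0.66479166]), 'wrist_torque': array([-0.00041716,  0.01004065,  0.0425616 ]), 'grasp_force': 0.0, 'gripper_width': 85.44066335336565}
top {'K': array([[512.12189654,   0.        , 326.52492005],
       [  0.        , 512.12189654, 238.39636101],
       [  0.        ,   0.        ,   1.        ]]), 'dist': array([-0.02638138,  0.        ,  0.        ,  0.        ,  0.        ]), 'rvec': array([ 2.1537725 , -2.09461524,  0.21705324]), 'tvec': array([-20.1347609 , 541.9114731 , 969.64725932])}
[ 345.61850377    2.656223   1055.8551298 ]
side {'K': array([[439.08404559,   0.        , 312.64701444],
       [  0.        , 439.08404559, 241.51548402],
       [  0.        ,   0.        ,   1.        ]]), 'dist': array([-0.04579627,  0.        ,  0.        ,  0.        ,  0.        ]), 'rvec': array([ 2.16796082, -0.0822589 ,  0.02794784]), 'tvec': array([-557.73346394,   56.76526834,  962.45041857])}
[ 509.58512665 -800.66647687  582.97162214]
```

View pics/top0.png

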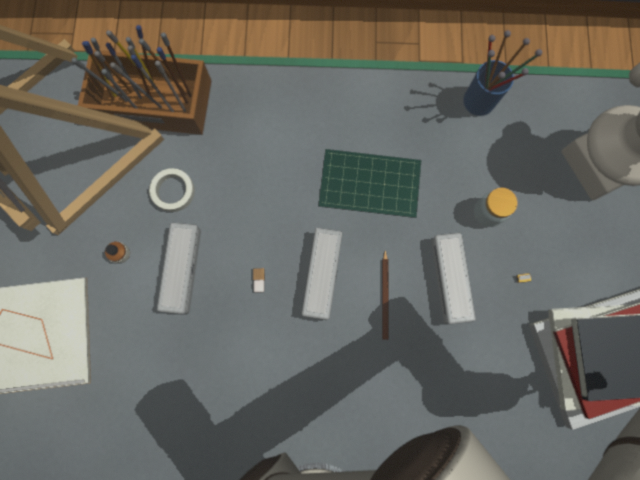

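View pics/side0.png

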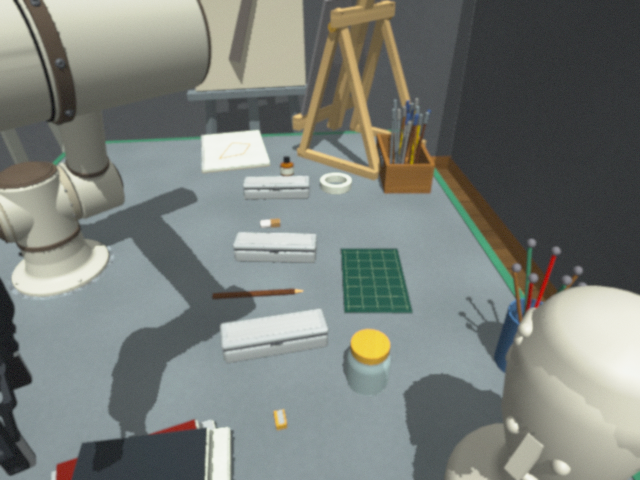

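The top view shows the tins at about (178,268), (322,273) and (455,278), the mat at (370,183), the eraser at (258,280), the pencil at (385,295) and the jar at (502,203). The side view shows the same tins at (277,187), (275,247) and (274,335). Next I'll measure lid heights and outlines from depth in both views.

```bash
cat > h.py <<'E'
from bench import *
import cv2,numpy as np
from scipy.spatial.transform import Rotation as Rn
def cloud(n,d):
    m=camera_model(n);R=cv2.Rodrigues(np.array(m['rvec'],float))[0];t=np.array(m['tvec'],float).ravel()
    v,u=np.mgrid[0:480,0:640];uv=np.stack([u,v],-1).reshape(-1,1,2).astype(float)
    xy=cv2.undistortPoints(uv,m['K'],m['dist']).reshape(480,640,2)
    P=np.dstack([xy,np.ones((480,640))])*d[...,None]
    return (P-t)@R
def tins(n,d,boxes):
    W=cloud(n,d)
    for nm,(a,b,c,e) in boxes.items():
        w=W[b:e,a:c].reshape(-1,3); dd=d[b:e,a:c].ravel()
        tb=np.median(w[(dd>0)&(w[:,2]<15),2]); w=w[(dd>0)&(w[:,2]>34)&(w[:,2]<60)]
        r=cv2.minAreaRect(w[:,:2].astype(np.float32)); b4=cv2.boxPoints(r)
        e1,e2=b4[1]-b4[0],b4[2]-b4[1]; L=e1 if np.hypot(*e1)>np.hypot(*e2) else e2
        a=np.degrees(np.arctan(L[1]/L[0])); print(n,nm,len(w),'c',np.round(r[0],1),'size',np.round(r[1],1),'yaw',round(a,1),'lid z',round(np.median(w[:,2]),1),'table',round(tb,1))
TB={'L':(145,210,210,325),'M':(290,215,350,330),'R':(425,222,485,335)}
SB={'L':(235,165,320,205),'M':(225,225,325,268),'R':(210,300,335,370)}
E
python3 - <<'E'
from h import *
for n,B in(("top",TB),("side",SB)): tins(n,np.load(f"/tmp/{n}_d.npy"),B)
p=cv2.imread("pics/top0.png");W=cloud("top",np.load("/tmp/top_d.npy"))
hsv=cv2.cvtColor(p,cv2.COLOR_BGR2HSV);m=cv2.inRange(hsv,(65,80,20),(95,255,255));m[:140]=0;m[225:]=0
c=max(cv2.findContours(m,0,2)[0],key=cv2.contourArea);q=np.array([W[y,x] for x,y in c[:,0]])
print('mat',cv2.minAreaRect(q[:,:2].astype(np.float32)),np.median(q[:,2]))
for nm,u,v in(('eraser',258,280),('pencil',385,295),('penciltip',385,255),('pencilend',385,337),('tape',170,173),('jar',502,203),('ink',115,252),('sharp',523,278)):print(nm,W[v,u].round())
m=W[(W[...,2]>60)&(W[...,0]>350)&(abs(W[...,1])<330)&(W[...,0]<750)];print('tall',m.min(0),m.max(0))
E
```

```text
top L 2521 c [477.2 290.8] size [ 57.2 180.4] yaw -3.3 lid z 46.4 table 0.3
top M 2512 c [474.7   2.3] size [ 56.6 180.2] yaw -6.9 lid z 46.3 table 0.2
top R 2542 c [ 472.4 -262.7] size [180.3  58.3] yaw 8.2 lid z 46.1 table 0.2
side L 823 c [480.8 336.6] size [156.4 178.2] yaw -3.5 lid z 47.2 table 2.0
side M 1432 c [476.7  -0. ] size [ 59.  178.5] yaw -7.1 lid z 47.3 table 1.7
side R 2821 c [ 475.1 -264.5] size [179.4  58.4] yaw 7.6 lid z 47.2 table 1.3
mat ((569.1368408203125, -27.3922119140625), (164.95120239257812, 419.8148193359375), 60.89284133911133) 3.1242717342137656
eraser [459. 132.  13.]
pencil [ 437. -128.    8.]
penciltip [ 520. -128.    5.]
pencilend [ 352. -129.    6.]
tape [679. 328.  23.]
jar [ 617. -349.   84.]
ink [503. 415.  50.]
sharp [ 479. -413.   13.]
tall [ 597.66651353 -329.85647894   60.03947642] [ 641.97753844 -319.36690023   89.87004818]
```

```bash
cat >> h.py <<'E'
def go(x,y,z,yaw):
    "shift/turn in tool axes to reach world xyz(mm), pointing down, tool y perpendicular to tin of given yaw(deg)"
    s=read_state();R=Rn.from_quat(s['ee_rot']);t=np.radians(yaw)
    T=Rn.from_matrix(np.array([[-np.cos(t),-np.sin(t),0],[-np.sin(t),np.cos(t),0],[0,0,-1]]).T.T)
    print('shift m',(R.inv().apply(np.array([x,y,z])-s['position'])/1000).round(4),'turn',(R.inv()*T).as_rotvec().round(3))
def st():
    s=read_state()
    for k in('clock','position','contact_force','wrist_torque','gripper_width','grasp_force'):print(k,np.round(s[k],3))
E
python3 - <<'E'
from h import *
go(473.5,-263.5,110,8)
W=cloud("top",np.load("/tmp/top_d.npy"));p=cv2.imread("pics/top0.png")
for u,v in((325,150),(420,158),(415,216),(320,207),(370,183)):print(W[v,u].round())
E
```

```text
shift m [-0.3149  0.1833  0.1207] turn [ 0.002 -0.     0.303]
[747.   3.   3.]
[ 346.    3. 1056.]
[ 606. -192.    3.]
[620.  10.   1.]
[675. -95.   5.]
```

```bash
python3 -m handwheel '[[-0.052,0.031,0.02,0,0,0.06,1],[-0.105,0.061,0.04,0,0,0.12,1],[-0.157,0.092,0.06,0,0,0.18,1],[-0.21,0.122,0.08,0,0,0.24,1],[-0.262,0.153,0.1,0,0,0.303,1],[-0.315,0.183,0.121,0,0,0.303,1],[-0.315,0.183,0.121,0,0,0.303,1],[-0.315,0.183,0.121,0,0,0.303,1]]'
python3 - <<'E'
from h import *
go(473.5,-263.5,5,8);st()
p,d=get_image("top");cv2.imwrite("pics/top1.png",p[150:400,380:580])
p,d=get_image("side");cv2.imwrite("pics/s1.png",p[200:440,150:450])
E
```

```text
clock: 1.1
position: [474.0, -263.9, 109.9]
ee_rot: [-0.071, 0.998, 0.0, -0.001]
contact_force: [-0.7, 0.1, -0.2]
gripper_width: 85.6
grasp_force: 0.0
shift m [0.0004 0.0005 0.1049] turn [ 0.    -0.001  0.002]
clock 1.1
position [ 474.05  -263.913  109.928]
contact_force [-0.669  0.15  -0.165]
wrist_torque [ 0.    -0.02  -0.014]
gripper_width 85.582
grasp_force 0.0
```

View pics/s1.png

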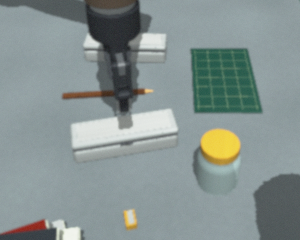

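The crop shows the gripper centred over the right tin, with its fingers straddling it around (122,105) and clear of the jar. I'll descend and close.

```bash
python3 -m handwheel '[[0,0,0.04,0,0,0,1],[0,0,0.075,0,0,0,1],[0,0,0.095,0,0,0,1],[0,0,0.104,0,0,0,1],[0,0,0.104,0,0,0,1],[0,0,0.104,0,0,0,-1],[0,0,0.104,0,0,0,-1],[0,0,0.104,0,0,0,-1],[0,0,0.104,0,0,0,-1],[0,0,0.104,0,0,0,-1]]'; python3 -c "
from h import *
st()"
```

```text
clock: 2.45
position: [474.8, -264.5, 7.6]
ee_rot: [-0.07, 0.998, -0.0, 0.001]
contact_force: [-0.4, 0.6, 5.9]
gripper_width: 55.2
grasp_force: 65.3
clock 2.45
position [ 474.807 -264.54     7.57 ]
contact_force [-0.417  0.558  5.926]
wrist_torque [ 0.363  0.25  -0.08 ]
gripper_width 55.242
grasp_force 65.289
```

```bash
python3 -m handwheel '[[0,0,-0.008,0,0,0,-1],[0,0,-0.03,0,0,0,-1],[0,0,-0.06,0,0,0,-1],[0,0,-0.09,0,0,0,-1],[0,0,-0.12,0,0,0,-1],[0,0,-0.142,0,0,0,-1],[0,0,-0.15,0,0,0,-1],[0,0,-0.15,0,0,0,-1],[0,0,-0.15,0,0,0,-1],[0,0,-0.15,0,0,0,-1]]'; python3 -c "
from h import *
st()"
```

```text
clock: 3.7
position: [473.4, -264.2, 155.2]
ee_rot: [-0.07, 0.998, 0.0, -0.001]
contact_force: [0.1, -1.3, -3.5]
gripper_width: 55.6
grasp_force: 64.4
clock 3.7
position [ 473.439 -264.197  155.161]
contact_force [ 0.066 -1.305 -3.493]
wrist_torque [ 0.052  0.023 -0.001]
gripper_width 55.614
grasp_force 64.431
```

```bash
python3 -m handwheel '[[0.03,0,0,0,0,0,-1],[-0.03,0,0,0,0,0,-1],[0.03,0,0,0,0,0,-1],[-0.03,0,0,0,0,0,-1],[0.03,0,0,0,0,0,-1],[-0.03,0,0,0,0,0,-1],[0.03,0,0,0,0,0,-1],[-0.03,0,0,0,0,0,-1],[0.03,0,0,0,0,0,-1]]';  python3 -c "
from h import *
st()"; python3 -m handwheel '[[-0.06,0,0,0,0,0,-1],[-0.03,0,0,0,0,0,-1],[-0.03,0,0,0,0,0,-1],[-0.03,0,0,0,0,0,-1],[-0.03,0,0,0,0,0,-1],[-0.03,0,0,0,0,0,-1]]';  python3 -c "
from h import *
st()"
```

```text
clock: 4.82
position: [450.6, -269.2, 151.0]
ee_rot: [-0.072, 0.997, -0.0, -0.002]
contact_force: [-1.7, -0.8, -2.6]
gripper_width: 55.7
grasp_force: 64.9
clock 4.825
position [ 450.588 -269.188  150.999]
contact_force [-1.652 -0.755 -2.586]
wrist_torque [-0.094  0.287  0.001]
gripper_width 55.657
grasp_force 64.934
clock: 5.58
position: [474.3, -264.4, 156.6]
ee_rot: [-0.07, 0.998, -0.0, 0.0]
contact_force: [-0.4, -0.4, -2.9]
gripper_width: 55.4
grasp_force: 65.1
clock 5.575
position [ 474.347 -264.365  156.563]
contact_force [-0.389 -0.373 -2.914]
wrist_torque [ 0.02   0.021 -0.035]
gripper_width 55.398
grasp_force 65.09
```

```bash
R='[0,0,0,0,0,0,-1]'; python3 -m handwheel '[[0,0,0,0,0.18,0,-1],[0,0,0,0,0.35,0,-1],[0,0,0,0,0.35,0,-1],[0,0,0,0,0.35,0,-1],[0,0,0,0,0.35,0,-1],[0,0,0,0,0.18,0,-1],[0,0,0,0,0,0,-1],[0,0,0,0,0,0,-1],[0,0,0,0,0,0,-1],[0,0,0,0,0,0,-1]]';  python3 -c "
from h import *
st()"; python3 -m handwheel '[[0,0,0,0,-0.18,0,-1],[0,0,0,0,-0.35,0,-1],[0,0,0,0,-0.35,0,-1],[0,0,0,0,-0.35,0,-1],[0,0,0,0,-0.35,0,-1],[0,0,0,0,-0.18,0,-1],[0,0,0,0,0,0,-1],[0,0,0,0,0,0,-1],[0,0,0,0,0,0,-1],[0,0,0,0,0,0,-1]]';  python3 -c "
from h import *
st()"
```

```text
clock: 6.82
position: [474.5, -264.4, 156.3]
ee_rot: [-0.07, 0.998, -0.0, -0.0]
contact_force: [-0.0, 0.8, -2.5]
gripper_width: 55.2
grasp_force: 65.2
clock 6.825
position [ 474.505 -264.366  156.283]
contact_force [-0.023  0.811 -2.523]
wrist_torque [0.056 0.011 0.044]
gripper_width 55.216
grasp_force 65.241
clock: 8.07
position: [473.5, -264.3, 156.2]
ee_rot: [-0.07, 0.998, 0.0, 0.0]
contact_force: [-0.2, -0.1, -3.9]
gripper_width: 55.2
grasp_force: 65.1
clock 8.075
position [ 473.494 -264.329  156.246]
contact_force [-0.246 -0.08  -3.863]
wrist_torque [-0.017 -0.007  0.042]
gripper_width 55.228
grasp_force 65.081
```

The torque about y at level stays at 0.02, 0.02, 0.01 and -0.01. A loose knob would shift it by 0.08 to 0.17, so the right tin is silent. I'll set it back down.

```bash
python3 -m handwheel '[[0,0,0.015,0,0,0,-1],[0,0,0.05,0,0,0,-1],[0,0,0.085,0,0,0,-1],[0,0,0.115,0,0,0,-1],[0,0,0.132,0,0,0,-1],[0,0,0.14,0,0,0,-1],[0,0,0.143,0,0,0,-1],[0,0,0.145,0,0,0,-1],[0,0,0.147,0,0,0,-1],[0,0,0.148,0,0,0,-1]]';  python3 -m handwheel '[[0,0,0.001,0,0,0,-1],[0,0,0.001,0,0,0,-1],[0,0,0.001,0,0,0,-1]]'; python3 -c "
from h import *
st()"
```

```text
clock: 9.32
position: [474.2, -264.4, 8.6]
ee_rot: [-0.07, 0.998, -0.0, 0.0]
contact_force: [-0.2, -0.3, -2.4]
gripper_width: 55.3
grasp_force: 65.2
clock: 9.7
position: [474.2, -264.4, 7.6]
ee_rot: [-0.07, 0.998, -0.0, 0.0]
contact_force: [-1.3, -0.1, -0.7]
gripper_width: 55.3
grasp_force: 65.4
clock 9.7
position [ 474.2   -264.423    7.587]
contact_force [-1.309 -0.108 -0.667]
wrist_torque [0.073 0.071 0.048]
gripper_width 55.273
grasp_force 65.416
```

```bash
python3 -m handwheel '[[0,0,0.001,0,0,0,-1],[0,0,0.001,0,0,0,0.6],[0,0,0.001,0,0,0,1],[0,0,0.001,0,0,0,1],[0,0,0.001,0,0,0,1],[0,0,-0.02,0,0,0,1],[0,0,-0.06,0,0,0,1],[0,0,-0.11,0,0,0,1],[0,0,-0.11,0,0,0,1]]'; python3 -c "
from h import *
st();go(475.5,1.5,110,-7)
tins('top',get_image('top')[1],{'R':TB['R']});tins('side',get_image('side')[1],{'R':SB['R']})"
```

```text
clock: 10.82
position: [476.8, -265.2, 121.6]
ee_rot: [-0.07, 0.998, -0.002, 0.005]
contact_force: [0.3, 0.1, 0.4]
gripper_width: 85.6
grasp_force: 0.0
clock 10.825
position [ 476.819 -265.242  121.61 ]
contact_force [0.261 0.116 0.415]
wrist_torque [ 0.016  0.003 -0.034]
gripper_width 85.636
grasp_force 0.0
shift m [-0.036   0.2643  0.0108] turn [-0.003  0.009  0.263]
top R 1352 c [ 450.4 -267.1] size [136.1  56.5] yaw 8.3 lid z 46.2 table 0.1
side R 2831 c [ 474.9 -266.1] size [178.9  58.7] yaw 7.7 lid z 47.2 table 1.3
```

```bash
python3 -m handwheel '[[-0.008,0.052,0,0,0,0.05,1],[-0.016,0.105,0,0,0,0.1,1],[-0.024,0.158,0,0,0,0.16,1],[-0.032,0.21,0,0,0,0.21,1],[-0.0385,0.25,0,0,0,0.262,1],[-0.0385,0.263,0,0,0,0.262,1],[-0.0385,0.263,0.008,0,0,0.262,1],[-0.0385,0.263,0.008,0,0,0.262,1],[-0.0385,0.263,0.008,0,0,0.262,1]]'; python3 -c "
from h import *
go(475.5,1.5,5.5,-7)
tins('top',get_image('top')[1],{'R':TB['R']})"
```

```text
clock: 12.05
position: [475.3, 0.3, 108.9]
ee_rot: [0.062, 0.998, -0.0, -0.0]
contact_force: [0.7, -0.1, -0.1]
gripper_width: 85.5
grasp_force: 0.0
shift m [-1.000e-04  1.200e-03  1.034e-01] turn [-0.    -0.001 -0.002]
top R 2534 c [ 472.5 -264.1] size [180.6  58.4] yaw 8.3 lid z 46.2 table 0.2
```

```bash
python3 -m handwheel '[[0,0.001,0.04,0,0,0,1],[0,0.001,0.075,0,0,0,1],[0,0.001,0.095,0,0,0,1],[0,0.001,0.102,0,0,0,1],[0,0.001,0.102,0,0,0,1],[0,0.001,0.102,0,0,0,-1],[0,0.001,0.102,0,0,0,-1],[0,0.001,0.102,0,0,0,-1],[0,0.001,0.102,0,0,0,-1],[0,0.001,0.102,0,0,0,-1]]'; python3 -m handwheel '[[0,0,-0.008,0,0,0,-1],[0,0,-0.03,0,0,0,-1],[0,0,-0.06,0,0,0,-1],[0,0,-0.09,0,0,0,-1],[0,0,-0.12,0,0,0,-1],[0,0,-0.142,0,0,0,-1],[0,0,-0.15,0,0,0,-1],[0,0,-0.15,0,0,0,-1],[0,0,-0.15,0,0,0,-1],[0,0,-0.15,0,0,0,-1]]'; python3 -c "
from h import *
st()"
```

```text
clock: 13.35
position: [476.3, 2.6, 8.4]
ee_rot: [0.061, 0.998, 0.0, 0.001]
contact_force: [-1.0, -0.4, 6.7]
gripper_width: 55.0
grasp_force: 65.2
clock: 14.6
position: [475.0, 2.3, 156.3]
ee_rot: [0.061, 0.998, -0.0, -0.001]
contact_force: [0.2, 0.8, -3.5]
gripper_width: 55.6
grasp_force: 64.5
clock 14.6
position [475.02    2.269 156.27 ]
contact_force [ 0.156  0.77  -3.521]
wrist_torque [ 0.005 -0.015  0.011]
gripper_width 55.601
grasp_force 64.488
```

```bash
python3 -m handwheel '[[0.03,0,0,0,0,0,-1],[-0.03,0,0,0,0,0,-1],[0.03,0,0,0,0,0,-1],[-0.03,0,0,0,0,0,-1],[0.03,0,0,0,0,0,-1],[-0.03,0,0,0,0,0,-1],[0.03,0,0,0,0,0,-1],[-0.03,0,0,0,0,0,-1],[0.03,0,0,0,0,0,-1],[0,0,0,0,0,0,-1]]'; python3 -m handwheel '[[0,0,0,0,0.18,0,-1],[0,0,0,0,0.35,0,-1],[0,0,0,0,0.35,0,-1],[0,0,0,0,0.35,0,-1],[0,0,0,0,0.35,0,-1],[0,0,0,0,0.18,0,-1],[0,0,0,0,0,0,-1],[0,0,0,0,0,0,-1],[0,0,0,0,0,0,-1],[0,0,0,0,0,0,-1]]';  python3 -c "
from h import *
st()"; python3 -m handwheel '[[0,0,0,0,-0.18,0,-1],[0,0,0,0,-0.35,0,-1],[0,0,0,0,-0.35,0,-1],[0,0,0,0,-0.35,0,-1],[0,0,0,0,-0.35,0,-1],[0,0,0,0,-0.18,0,-1],[0,0,0,0,0,0,-1],[0,0,0,0,0,0,-1],[0,0,0,0,0,0,-1],[0,0,0,0,0,0,-1]]';  python3 -c "
from h import *
st()"
```

```text
clock: 15.85
position: [462.9, -0.5, 149.8]
ee_rot: [0.061, 0.998, -0.004, -0.012]
contact_force: [1.2, 1.6, -3.4]
gripper_width: 55.6
grasp_force: 65.3
clock: 17.1
position: [476.7, 2.7, 157.9]
ee_rot: [0.061, 0.998, 0.0, 0.001]
contact_force: [-0.1, -0.2, -3.4]
gripper_width: 55.3
grasp_force: 65.2
clock 17.1
position [476.65    2.722 157.907]
contact_force [-0.076 -0.208 -3.398]
wrist_torque [-0.04  0.   -0.01]
gripper_width 55.297
grasp_force 65.243
clock: 18.35
position: [474.5, 2.0, 156.8]
ee_rot: [0.061, 0.998, -0.0, -0.001]
contact_force: [0.7, -0.4, -2.9]
gripper_width: 55.4
grasp_force: 65.6
clock 18.35
position [474.546   2.042 156.779]
contact_force [ 0.658 -0.432 -2.884]
wrist_torque [-0.012  0.093  0.045]
gripper_width 55.432
grasp_force 65.634
```

```bash
for i in 1 2 3 4; do python3 -m handwheel '[[0,0,0,0,0,0,-1]]' >/dev/null; python3 -c "
from h import *
print(read_state()['wrist_torque'].round(3))"; done;  python3 -m handwheel '[[0,0,0,0,0.18,0,-1],[0,0,0,0,0.35,0,-1],[0,0,0,0,0.35,0,-1],[0,0,0,0,0.35,0,-1],[0,0,0,0,0.35,0,-1],[0,0,0,0,0.18,0,-1],[0,0,0,0,0,0,-1],[0,0,0,0,0,0,-1],[0,0,0,0,0,0,-1],[0,0,0,0,0,0,-1]]'; for i in 1 2 3 4; do python3 -m handwheel '[[0,0,0,0,0,0,-1]]' >/dev/null; python3 -c "
from h import *
print(read_state()['wrist_torque'].round(3))"; done
```

```text
[-0.012  0.008  0.022]
[ 0.015 -0.003  0.004]
[ 0.023 -0.017 -0.042]
[0.008 0.023 0.006]
clock: 20.1
position: [476.7, 2.7, 157.9]
ee_rot: [0.061, 0.998, 0.0, 0.001]
contact_force: [0.3, 0.5, -2.9]
gripper_width: 55.2
grasp_force: 65.4
[-0.02  -0.017 -0.009]
[ 0.013  0.051 -0.023]
[-0.036  0.043  0.048]
[0.016 0.028 0.   ]
```

The middle tin's mean torque about y moves only 0.003 to 0.026, so it is silent too. I'll set it back the same way.

```bash
python3 -m handwheel '[[0,0,0.015,0,0,0,-1],[0,0,0.05,0,0,0,-1],[0,0,0.085,0,0,0,-1],[0,0,0.115,0,0,0,-1],[0,0,0.132,0,0,0,-1],[0,0,0.14,0,0,0,-1],[0,0,0.143,0,0,0,-1],[0,0,0.145,0,0,0,-1],[0,0,0.147,0,0,0,-1],[0,0,0.148,0,0,0,-1]]';  python3 -m handwheel '[[0,0,0.001,0,0,0,-1],[0,0,0.001,0,0,0,-1],[0,0,0.001,0,0,0,-1]]'; python3 -c "
from h import *
st()"
```

```text
clock: 21.85
position: [475.8, 2.5, 9.6]
ee_rot: [0.061, 0.998, 0.0, 0.0]
contact_force: [0.0, -0.4, -2.9]
gripper_width: 55.1
grasp_force: 65.6
clock: 22.22
position: [475.8, 2.5, 8.5]
ee_rot: [0.061, 0.998, 0.0, 0.0]
contact_force: [-0.2, -0.8, -1.8]
gripper_width: 55.6
grasp_force: 65.7
clock 22.225
position [475.772   2.472   8.481]
contact_force [-0.204 -0.796 -1.815]
wrist_torque [0.04  0.033 0.012]
gripper_width 55.645
grasp_force 65.738
```

```bash
python3 -m handwheel '[[0,0,0.001,0,0,0,-1],[0,0,0.001,0,0,0,-1],[0,0,0.001,0,0,0,0.6],[0,0,0.001,0,0,0,1],[0,0,0.001,0,0,0,1],[0,0,0.001,0,0,0,1],[0,0,-0.02,0,0,0,1],[0,0,-0.06,0,0,0,1],[0,0,-0.11,0,0,0,1],[0,0,-0.11,0,0,0,1]]'; python3 -m handwheel '[[0,0,0,0,0,0,1]]'; python3 -c "
from h import *
st();go(478,291.5,110,-3.4)"
```

```text
clock: 23.48
position: [478.4, 3.2, 122.1]
ee_rot: [0.061, 0.998, 0.002, 0.004]
contact_force: [-0.7, 0.1, -0.8]
gripper_width: 85.6
grasp_force: 0.0
clock: 23.6
position: [475.0, 2.3, 118.0]
ee_rot: [0.061, 0.998, 0.0, -0.0]
contact_force: [0.2, 0.9, -1.4]
gripper_width: 85.4
grasp_force: 0.0
clock 23.6
position [475.049   2.332 117.982]
contact_force [ 0.167  0.92  -1.363]
wrist_torque [-0.003  0.03   0.   ]
gripper_width 85.403
grasp_force 0.0
shift m [0.0324 0.2874 0.0081] turn [ 0.    -0.001 -0.063]
```

```bash
python3 -m handwheel '[[0.006,0.052,0,0,0,-0.01,1],[0.012,0.105,0,0,0,-0.02,1],[0.018,0.158,0,0,0,-0.04,1],[0.024,0.21,0,0,0,-0.05,1],[0.03,0.262,0,0,0,-0.062,1],[0.0325,0.28,0,0,0,-0.062,1],[0.0325,0.2875,0.008,0,0,-0.062,1],[0.0325,0.2875,0.008,0,0,-0.062,1],[0.0325,0.2875,0.008,0,0,-0.062,1]]'; python3 -c "
from h import *
go(478,291.5,6.5,-3.4)
tins('top',get_image('top')[1],{'M':TB['M']})"
```

```text
clock: 24.72
position: [478.3, 290.3, 109.9]
ee_rot: [0.031, 1.0, -0.001, -0.0]
contact_force: [-0.4, -0.3, -0.4]
gripper_width: 85.4
grasp_force: 0.0
shift m [0.0003 0.0013 0.1034] turn [-0.001 -0.001 -0.002]
top M 2522 c [474.1   2.8] size [ 56.9 179.7] yaw -7.2 lid z 46.3 table 0.2
```

The middle tin is back within 1 mm and flat. Now the left tin.

```bash
python3 -m handwheel '[[0,0.001,0.04,0,0,0,1],[0,0.001,0.075,0,0,0,1],[0,0.001,0.095,0,0,0,1],[0,0.001,0.103,0,0,0,1],[0,0.001,0.103,0,0,0,1],[0,0.001,0.103,0,0,0,-1],[0,0.001,0.103,0,0,0,-1],[0,0.001,0.103,0,0,0,-1],[0,0.001,0.103,0,0,0,-1],[0,0.001,0.103,0,0,0,-1]]'; python3 -m handwheel '[[0,0,-0.008,0,0,0,-1],[0,0,-0.03,0,0,0,-1],[0,0,-0.06,0,0,0,-1],[0,0,-0.09,0,0,0,-1],[0,0,-0.12,0,0,0,-1],[0,0,-0.142,0,0,0,-1],[0,0,-0.15,0,0,0,-1],[0,0,-0.15,0,0,0,-1],[0,0,-0.15,0,0,0,-1],[0,0,-0.15,0,0,0,-1]]'; python3 -c "
from h import *
st()"
```

```text
clock: 26.02
position: [478.8, 292.7, 8.6]
ee_rot: [0.03, 1.0, 0.0, 0.0]
contact_force: [-1.1, -2.4, 6.1]
gripper_width: 55.1
grasp_force: 66.8
clock: 27.28
position: [478.0, 292.3, 156.1]
ee_rot: [0.03, 1.0, -0.001, -0.001]
contact_force: [0.5, 0.2, -7.1]
gripper_width: 55.3
grasp_force: 65.7
clock 27.275
position [477.955 292.336 156.066]
contact_force [ 0.483  0.187 -7.147]
wrist_torque [-0.031 -0.004 -0.048]
gripper_width 55.311
grasp_force 65.734
```

```bash
python3 -m handwheel '[[0.03,0,0,0,0,0,-1],[-0.03,0,0,0,0,0,-1],[0.03,0,0,0,0,0,-1],[-0.03,0,0,0,0,0,-1],[0.03,0,0,0,0,0,-1],[-0.03,0,0,0,0,0,-1],[0.03,0,0,0,0,0,-1],[-0.03,0,0,0,0,0,-1],[0.03,0,0,0,0,0,-1],[0,0,0,0,0,0,-1]]'; python3 -m handwheel '[[0,0,0,0,0.18,0,-1],[0,0,0,0,0.35,0,-1],[0,0,0,0,0.35,0,-1],[0,0,0,0,0.35,0,-1],[0,0,0,0,0.35,0,-1],[0,0,0,0,0.18,0,-1],[0,0,0,0,0,0,-1],[0,0,0,0,0,0,-1],[0,0,0,0,0,0,-1],[0,0,0,0,0,0,-1]]'; for i in 1 2 3; do python3 -m handwheel '[[0,0,0,0,0,0,-1]]' >/dev/null; python3 -c "
from h import *
print(read_state()['wrist_torque'].round(3))"; done; python3 -m handwheel '[[0,0,0,0,-0.18,0,-1],[0,0,0,0,-0.35,0,-1],[0,0,0,0,-0.35,0,-1],[0,0,0,0,-0.35,0,-1],[0,0,0,0,-0.35,0,-1],[0,0,0,0,-0.18,0,-1],[0,0,0,0,0,0,-1],[0,0,0,0,0,0,-1],[0,0,0,0,0,0,-1],[0,0,0,0,0,0,-1]]'; for i in 1 2 3; do python3 -m handwheel '[[0,0,0,0,0,0,-1]]' >/dev/null; python3 -c "
from h import *
print(read_state()['wrist_torque'].round(3))"; done
```

```text
clock: 28.52
position: [471.2, 288.8, 151.9]
ee_rot: [0.029, 1.0, -0.006, -0.007]
contact_force: [0.9, 0.9, -5.9]
gripper_width: 54.9
grasp_force: 70.0
clock: 29.78
position: [479.3, 293.5, 158.1]
ee_rot: [0.03, 1.0, 0.001, 0.0]
contact_force: [0.3, 0.4, -6.6]
gripper_width: 55.3
grasp_force: 70.0
[0.023 0.048 0.045]
[ 0.052  0.074 -0.037]
[-0.017  0.058  0.048]
clock: 31.4
position: [478.3, 292.5, 156.9]
ee_rot: [0.03, 1.0, -0.0, -0.0]
contact_force: [-1.5, 0.2, -7.0]
gripper_width: 55.1
grasp_force: 70.0
[ 0.048 -0.022 -0.015]
[ 0.007 -0.021 -0.022]
[-0.028 -0.071  0.013]
```

```bash
python3 -m handwheel '[[0,0,0,0,0.18,0,-1],[0,0,0,0,0.36,0,-1],[0,0,0,0,0.4,0,-1],[0,0,0,0,0.4,0,-1],[0,0,0,0,0.4,0,-1],[0,0,0,0,0.4,0,-1],[0,0,0,0,0.2,0,-1],[0,0,0,0,0,0,-1],[0,0,0,0,0,0,-1],[0,0,0,0,0,0,-1]]'>/dev/null; for i in 1 2 3 4 5 6; do python3 -m handwheel '[[0,0,0,0,0,0,-1]]' >/dev/null; python3 -c "
from h import *
print(read_state()['wrist_torque'].round(3))"; done; python3 -m handwheel '[[0,0,0,0,-0.18,0,-1],[0,0,0,0,-0.36,0,-1],[0,0,0,0,-0.4,0,-1],[0,0,0,0,-0.4,0,-1],[0,0,0,0,-0.4,0,-1],[0,0,0,0,-0.4,0,-1],[0,0,0,0,-0.2,0,-1],[0,0,0,0,0,0,-1],[0,0,0,0,0,0,-1],[0,0,0,0,0,0,-1]]'; for i in 1 2 3 4 5 6; do python3 -m handwheel '[[0,0,0,0,0,0,-1]]' >/dev/null; python3 -c "
from h import *
print(read_state()['wrist_torque'].round(3))"; done
python3 - <<'E'
from h import *
go(675,-94,171,-3.4)
p,d=get_image("side");W=cloud("side",d);cv2.imwrite("pics/s2.png",p[60:300,180:480])
E
```

```text
[-0.027  0.07  -0.096]
[0.063 0.08  0.018]
[-0.003  0.067 -0.002]
[-0.03   0.093  0.039]
[-0.031  0.059  0.03 ]
[0.01  0.026 0.019]
clock: 35.02
position: [480.7, 293.8, 157.4]
ee_rot: [0.032, 0.999, 0.001, 0.001]
contact_force: [0.5, -0.3, -7.0]
gripper_width: 55.1
grasp_force: 70.1
[ 0.019 -0.045 -0.006]
[ 0.017 -0.028  0.054]
[ 0.003 -0.099  0.023]
[ 0.025 -0.081 -0.037]
[ 0.027 -0.085  0.017]
[ 0.018 -0.089 -0.017]
shift m [-0.2195 -0.3742 -0.0137] turn [ 0.     0.    -0.001]
```

View pics/s2.png

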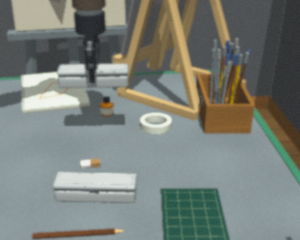

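Level torque about y swings from +0.066 to -0.071, so the knob is in the left tin. The picture shows that tin held level at (92,75) and the middle tin at (95,187), standing flat. I'll carry the left tin to above the mat.

```bash
python3 -m handwheel '[[-0.009,-0.015,0,0,0,0,-1],[-0.028,-0.047,0,0,0,0,-1],[-0.052,-0.089,0,0,0,0,-1],[-0.08,-0.136,0,0,0,0,-1],[-0.11,-0.187,0,0,0,0,-1],[-0.14,-0.238,0,0,0,0,-1],[-0.168,-0.286,0,0,0,0,-1],[-0.192,-0.327,0,0,0,0,-1],[-0.21,-0.359,0,0,0,0,-1],[-0.2195,-0.374,0,0,0,0,-1]]'; python3 -m handwheel '[[0,0,0.005,0,0,0,-1],[0,0,0.015,0,0,0,-1],[0,0,0.022,0,0,0,-1],[0,0,0.025,0,0,0,-1],[0,0,0.025,0,0,0,-1],[0,0,0.025,0,0,0,-1],[0,0,0.025,0,0,0,-1]]'
python3 - <<'E'
from h import *
st();print(read_state()['joint_vel'].round(3))
p,d=get_image("top");cv2.imwrite("pics/t3.png",p);tins('top',d,{'M':TB['M'],'R':TB['R']})
p,d=get_image("side");cv2.imwrite("pics/s3.png",p);W=cloud("side",d)
m=(d>0)&(W[...,2]>115)&(W[...,2]<185)&(abs(W[...,0]-675)<110)&(abs(W[...,1]+94)<45);q=W[m]
for a,b in((585,620),(620,650),(700,730),(730,765)):
    k=q[(q[:,0]>a)&(q[:,0]<b)];print(a,b,len(k),np.percentile(k[:,2],[2,50,98]).round(1))
E
```

```text
clock: 37.08
position: [675.2, -96.9, 156.5]
ee_rot: [0.032, 1.0, -0.0, -0.001]
contact_force: [-0.2, 1.4, -6.2]
gripper_width: 55.2
grasp_force: 70.1
clock: 37.95
position: [675.3, -93.7, 132.7]
ee_rot: [0.03, 1.0, 0.0, 0.0]
contact_force: [-0.8, -0.0, -7.2]
gripper_width: 55.1
grasp_force: 70.0
clock 37.95
position [675.289 -93.733 132.744]
contact_force [-0.757 -0.019 -7.164]
wrist_torque [-0.01  -0.081 -0.018]
gripper_width 55.073
grasp_force 69.997
[-0.003  0.002 -0.002 -0.001 -0.001  0.001]
top M 385 c [506.  -26.9] size [114.   24.2] yaw 5.6 lid z 45.8 table 0.1
top R 2543 c [ 472.1 -263.9] size [179.9  58.2] yaw 8.1 lid z 46.2 table 0.2
585 620 638 [129.6 164.2 173.1]
620 650 548 [128.9 164.9 173.1]
700 730 525 [130.  165.2 173.4]
730 765 567 [129.4 165.7 173.3]
```

View pics/s3.png

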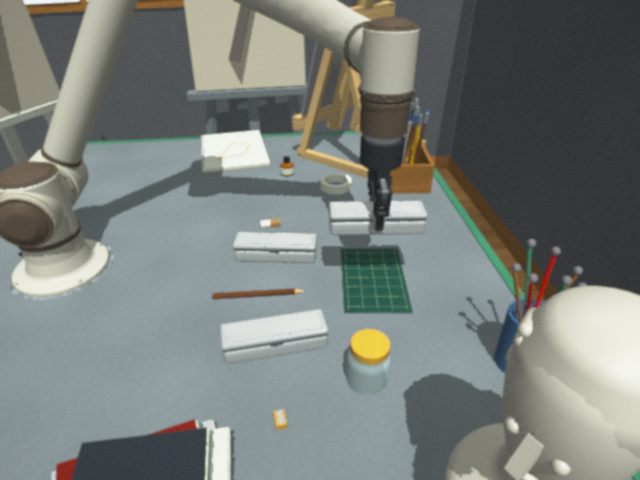

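View pics/t3.png

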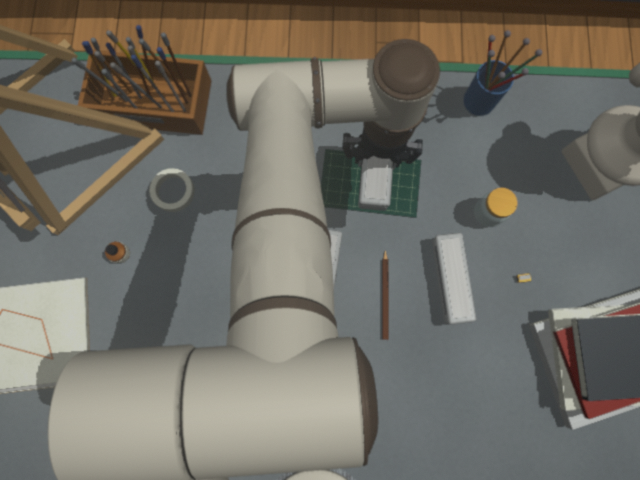

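The side view shows the tin level at (378,218), lid at 173 mm from end to end, so its underside is about 123 mm above the mat. The top view shows it over the mat at (375,180), with nothing else visibly disturbed. Handing in.

```bash
python3 -c "
from bench import *
print(job_done())"
```

```text
the job is handed in; nothing more can be done
None
```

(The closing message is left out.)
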